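# Line the inked stamp up over the gift box label

## Task

The hair tie is packed in the wooden gift box: slide the box's lid fully shut, then take the oblong stamp by its upright handle off the ink pad, lift it over the basket of scrubbies and hold it level about 1 cm above the blank paper label on the closed lid, centred on the label and squared with it (either way round), so that I can check its place before it is pressed. The stamp is wet with ink, so it must not touch the box, its lid, the basket or the coasters, and the round stamp, the basket and the coasters stay where they are. Finish while still holding the stamp there, motionless in the air.

Things in the scene. Friction and masses are not known exactly. Their poses are not given: they have to be found in the camera images.
- gift_box: Light wooden gift box, fixed (does not move), 181 mm long (its x), 112 mm wide (its y), 44 mm high, open above, a hair tie on a card inside. Origin: centre of its underside. Its two long side walls (8 mm thick, tops 44 mm above the table, rising 5 mm above the lid's top face) carry the grooves for the lid; the end wall at its -x end is low (33.5 mm) and lets the lid slide out towards -x; the +x end wall is full height and stops the shut lid.
- lid (a joint): How far the box's flat sliding lid is open, in m: 0 = fully shut against its stop, grows as the lid is drawn out along the box's -x, 0.12 at most. Friction about 1.2 N; it stays where it is left. The lid is a 172 x 103 x 5 mm wooden panel whose top face lies 39 mm above the table.
- pull (a point): Centre of the lid's pull: a small darker wooden batten standing on the lid near its outer (-x) end, 12 mm thick along the box's x, 64 mm long along the box's y, 14 mm high; this point lies 7 mm above the lid's top face and 46 mm above the table, and moves with the lid. The lid reaches 6 mm beyond the batten's outer side. Axes as the box's; from here the lid shuts towards +x.
- label (a point): Centre of the top of the blank pale paper label on the lid, 76 mm long (along the box's x) and 52 mm wide (along its y), 39.5 mm above the table; moves with the lid. It lies 86 mm from the pull along +x. Axes as the box's.
- stamp_grip (a point): The oblong hand stamp (50 to 100 g), centre of its upright handle. The handle is a flat-sided wooden grip 36 mm long (stamp's x), 18 mm thick (stamp's y) and 46 mm high (from 24 to 70 mm above the rubber face). Below it is a rectangular wooden base 64 x 40 mm, 20 mm high with its rubber face, long along the stamp's x. This point lies 47 mm above the face. z up.
- stamp_face (a point): Centre of the oblong stamp's inked rubber face (60 mm along x, 36 mm along y), its underside; axes as the stamp's. Stands on the ink pad at the start, 14 mm above the table.
- oblong_stamp: The oblong stamp as a whole, 64 x 40 x 70 mm; its origin is the centre of its inked face (same as stamp_face).
- round_stamp: The other stamp, to be left: round base 44 mm across, round knob handle 30 mm across, 70 mm high; origin at the centre of its underside. Stands on the other half of the ink pad, about 92 mm from the oblong stamp.
- ink_pad: Flat dark metal ink pad, fixed, 186 mm (its x) x 96 mm x 14 mm, with two grey felts side by side along its x; one stamp stands on each (which on which varies). Origin: centre of its underside.
- basket: Basket of four round crochet scrubbies standing between the ink pad and the box, 246 mm (its x) x 220 mm, basket 71 mm high, scrubbies with their cards up to 95 mm above the table; loose. Origin: centre of its underside.
- coasters_sun: Stack of mustard-coloured round coasters behind the box, 135 mm across, 37 mm high; loose. Origin: centre of its underside.
- coasters_plum: Stack of plum-coloured round coasters behind and left of the box, 115 mm across, 28 mm high; loose. Origin: centre of its underside.

How it is judged:
By the outcome, as a careful person would: the job done as asked, in the order asked, and still so for the second after the job is handed in, while the arm keeps its last pose, push and grip.
It also fails if it takes over 58 s, if anything falls off the work surface, if the arm or the gripper's body presses on something with over 40 N, if the wrist force passes 120 N, or if a joint passes its speed limit or range.

## Robot

A 6-joint arm with a two-finger parallel gripper is mounted at the origin on a cart in front of the work surface, level with it; the furniture and walls round the work are solid. World frame = base frame: x ahead of the robot, y to its left, z up, the work surface at z = 0. Lengths are in mm, angles in rad, forces in N, time in s.
With the tool pointing down it reaches from about 300 to 875 mm from the base axis. Payload 6.4 kg.
Tool frame: the origin (TCP) lies at the very end of the fingers, on their centre line; the grasp point (between the pads) lies 19 mm behind it; z points along the fingers, y is the line along which they close (so a half turn about z gives the same grasp; the last joint's range is limited). The gripper opens to 88 mm and grips with 3 to 60 N. Pads are 18 mm wide; open, the fingers measure 123 mm over their backs; the gripper's body (75 mm by 187 mm) begins 45 mm behind the grasp point.
Start: joints at [-1.344, 0.181, 1.607, -0, 1.354, -0.206], TCP at [241.18, -521.99, 238.714] pointing down, gripper open.
Joint ranges: [-2.99, 2.99], [-0.89, 2.07], [0.3, 2.58], [-1.14, 4.28], [0, 2.63], [-3.12, 3.12]. Speed limits (rad/s): [2.57, 2.57, 3.01, 3.14, 3.14, 3.14].

## Interface

Orientations are given as a unit quaternion [x, y, z, w].
In Python, from cell import arm gives the robot as it stands.
- The arm moves only by the shell command python3 -m crank 'ROWS' [FORCE]. ROWS is JSON, a list of rows, each a list of 7 numbers: the turn, a rotation vector about the tool's x, y, z normalised to -1 to 1, where 1 is 180 degrees, then the shift along the tool's x, y, z normalised to -1 to 1, where 1 is 400 mm, then the closure, from -1 (fully open) to 1 (shut), so that 0 is half open. A call has 1 to 5 rows; each row is the pose to reach, as a shift and turn from the pose commanded when the call began, along the tool's axes at that moment, turning the shorter way round; what a row does not reach only later rows make up. A row lasts 1/10 s, in which the tool goes at most 50 mm and 8.59 degrees, less where a joint would pass 70% of its speed; a pose out of reach is approached as far as the arm can. A call with a number of a shift or a turn outside -1 to 1 is refused whole. A call with a gripper value outside its range is refused whole. The fingers move at their own pace and stop on an object; FORCE is the grip in N (left out, the last holds). Time passes only in rows, so rows that repeat a pose let the fingers close. It gives the time, the measured TCP pose, the force, the opening and the grip force at its end, in the units of the state.
- arm.get_state(): the state, without advancing time (a new reading comes with each control period).
- arm.snapshot(name): name is "scene" or "top"; returns the picture (480x640x3 uint8, red, green, blue); there is no depth.
- arm.camera_info(name): a dict with "intrinsics" (3x3 intrinsics, pixels), "D" ([k1, k2, p1, p2, k3] as OpenCV has them; the pictures are not rectified), "xyz" and "orientation" of the camera in the world. Camera axes: x right, y up, looking along -z (the intrinsics and any distortion apply to the point x, -y, -z); pixel columns grow to the right and rows downward; lengths in mm; the calibration is good to about 2 mm. A picture is of the moment at which its call begins. camera_info takes no time and is no camera call.
- arm.finish_job(): hands the job in; it is judged then, once.
The state is a dict: "time": time; "joint_pos": joint angles; "dq": joint speeds; "effort": joint torques, N m; "position": TCP position; "orientation": TCP orientation; "contact_force": force on the tool from outside, world axes, zero at the start; "moment": the same for the moment, N m; "grip_width": finger opening in mm; "grip_force": force on a finger pad.
Only numpy, scipy, OpenCV 4.12 (cv2) and the standard library are available. Lean on these libraries where they do the work, as an engineer would, in place of code of your own. Each camera call takes 0.05 s, during which the arm holds its last target. There are 200 camera calls.

## Working session

There is one attempt and no reset: what is moved stays moved. The work goes in short steps, Python scripts to look and compute and a shell command to move; the robot and the scene stay as the last step left them, time stands still between calls to the robot, and variables do not carry over. Pictures are saved under pics/ and viewed, at most 10 in all, crops included, and the job is handed in when it is done.

```bash
mkdir -p pics; python3 - <<'E'
from cell import arm
import cv2
for n in("scene","top"):
    cv2.imwrite(f"pics/{n}0.png",arm.snapshot(n)[:,:,::-1]); print(arm.camera_info(n))
print(arm.get_state())
E
```

```text
{'intrinsics': array([[551.91413247,   0.        , 312.75743491],
       [  0.        , 551.91413247, 238.89041528],
       [  0.        ,   0.        ,   1.        ]]), 'D': array([-0.10920414,  0.        ,  0.        ,  0.        ,  0.        ]), 'xyz': array([-383.57616996,  613.1384749 ,  679.13685545]), 'orientation': array([-0.24763057,  0.44786891,  0.76133736, -0.39806778])}
{'intrinsics': array([[562.88439388,   0.        , 320.75000507],
       [  0.        , 562.88439388, 245.1096762 ],
       [  0.        ,   0.        ,   1.        ]]), 'D': array([-0.12095489,  0.        ,  0.        ,  0.        ,  0.        ]), 'xyz': array([ 461.65526484,  -26.03730926, 1230.01555022]), 'orientation': array([ 0.03337568, -0.03359386, -0.699648  ,  0.71291668])}
{'time': 0.1, 'joint_pos': array([-1.34428472e+00,  1.81445818e-01,  1.60787816e+00,  1.59788376e-05,
        1.35378290e+00, -2.06295775e-01]), 'dq': array([ 0.00082558, -0.00208597, -0.00309918, -0.00106405,  0.0013509 ,
        0.0008912 ]), 'effort': array([ 3.09159404e-04, -4.34822345e+01, -3.42696726e+01,  7.03326124e-02,
        3.40203289e-02, -5.25215319e-05]), 'position': array([ 241.08361263, -521.50971448,  237.9264171 ]), 'orientation': array([ 9.76676048e-01,  2.14716845e-01,  1.47610786e-07, -7.57153826e-04]), 'contact_force': array([0.45773547, 0.07869406, 0.04993369]), 'moment': array([-0.02992914, -0.03844679,  0.06320411]), 'grip_force': 0.0, 'grip_width': 87.9718351205333}
```

View pics/top0.png

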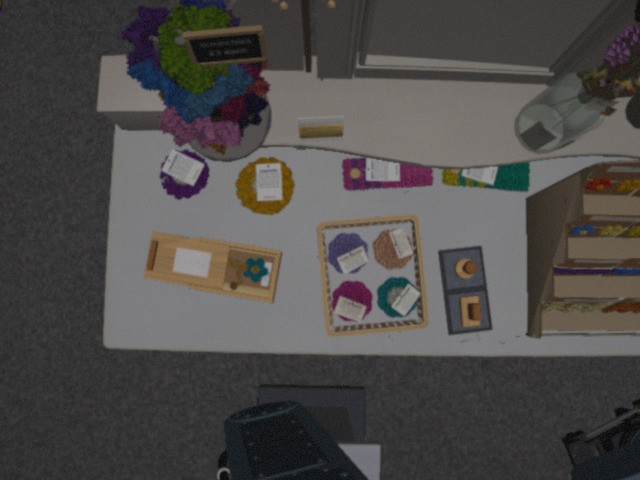

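View pics/scene0.png

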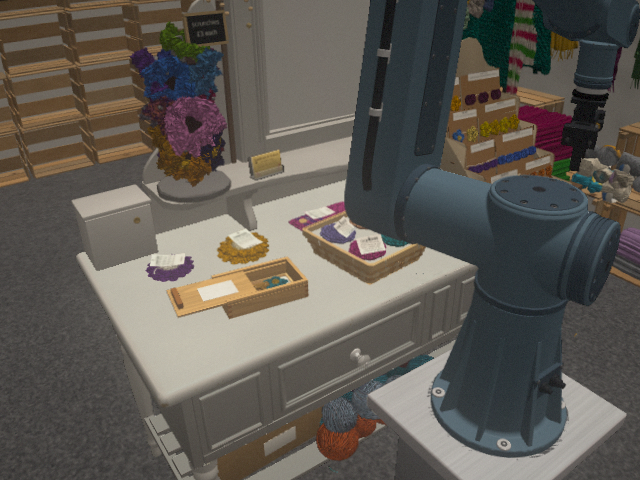

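```bash
cat >h.py <<'E'
import numpy as np,cv2
from cell import arm
from scipy.spatial.transform import Rotation as R
def pix2w(n,uv,z):
    c=arm.camera_info(n); p=cv2.undistortPoints(np.array(uv,float).reshape(-1,1,2),c["intrinsics"],c["D"]).reshape(-1,2)
    z=np.broadcast_to(z,len(p)); d=R.from_quat(c["orientation"]).apply(np.c_[p[:,0],-p[:,1],-np.ones(len(p))])
    return c["xyz"]+d*((z-c["xyz"][2])/d[:,2])[:,None]
def w2pix(n,P):
    c=arm.camera_info(n); q=R.from_quat(c["orientation"]).inv().apply(np.array(P,float)-c["xyz"])*[1,-1,-1]
    return cv2.projectPoints(q,np.zeros(3),np.zeros(3),c["intrinsics"],c["D"])[0].reshape(-1,2)
def crop(n,im,boxes,k,out):
    cs=[cv2.resize(im[b:d,a:c,::-1],None,fx=k,fy=k,interpolation=cv2.INTER_CUBIC) for a,b,c,d in boxes]
    H=max(c.shape[0] for c in cs)
    cv2.imwrite(out,np.hstack([cv2.copyMakeBorder(c,0,H-c.shape[0],0,0,0) for c in cs]))
E
python3 - <<'E'
from h import *
im=arm.snapshot("top"); crop("top",im,[(140,226,288,308),(437,240,497,340)],3.8,"pics/c1.png")
E
```

```text
(no output)
```

View pics/c1.png

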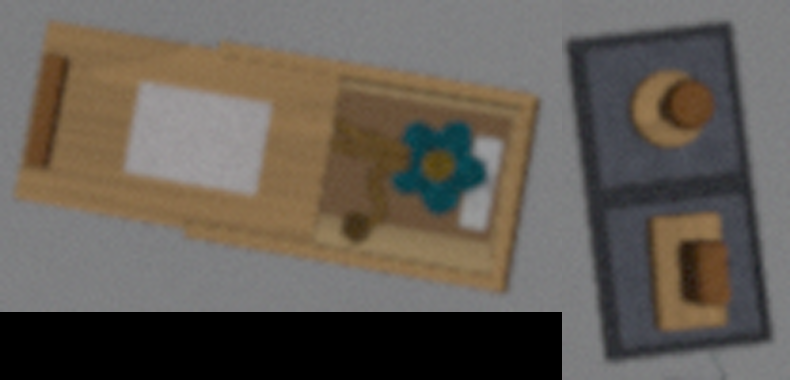

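```bash
python3 - <<'E'
from h import *
k=3.8
def f(pts,off,z,x0=0): 
    p=np.array(pts,float); p[:,0]-=x0; return pix2w("top",(p+.5)/k-.5+np.array(off),z)
np.set_printoptions(precision=1,suppress=True)
def ctr(n,W):
    e=(W[1]-W[0]+W[2]-W[3])/2; g=(W[3]-W[0]+W[2]-W[1])/2
    print(n,W[:,:2].mean(0),np.linalg.norm(e),np.linalg.norm(g),np.degrees(np.arctan2(e[1],e[0])),np.degrees(np.arctan2(g[1],g[0])))
ctr("label",f([(140,82),(271,101),(258,194),(124,173)],(140,226),39.5))
ctr("pull",f([(44,54),(68,58),(46,168),(24,165)],(140,226),53))
ctr("boxR",f([(220,43),(540,97),(502,292),(186,236)],(140,226),44))
print(f([(540,97),(502,292)],(140,226),44))
ctr("base",f([(650,213),(720,212),(727,326),(656,330)],(437,240),34,562))
ctr("handle",f([(693,241),(725,238),(729,303),(699,306)],(437,240),84,562))
ctr("round",f([(662,82),(714,82),(714,130),(662,130)],(437,240),84,562))
ctr("pad",f([(569,40),(729,23),(772,338),(610,358)],(437,240),14,562))
ctr("basket",pix2w("top",[(318,223),(416,216),(427,327),(327,335)],71))
ctr("sun",pix2w("top",[(237,157),(295,157),(295,214),(237,214)],37))
print(R.from_quat(arm.get_state()["orientation"]).as_matrix())
E
```

```text
label [533.9 249. ] 76.34026320619525 52.23414516484926 -97.29383985374022 173.14267576596518
pull [545.9 332.8] 13.32129154380094 62.69767574034522 -97.3105811371414 171.62926957602156
boxR [519.2 155.6] 181.01415781363409 109.76210398437647 -98.57888390239138 171.23202298935348
[[560.   56.9  44. ]
 [451.4  75.3  44. ]]
base [ 440.7 -346.1] 40.337640311273766 64.72913301142424 -87.38485763133504 -176.63261529047088
handle [ 440.7 -345.4] 17.109310509890957 34.968109368182525 -83.98906739397395 -175.4620612205541
round [ 530.1 -332.7] 28.644481663994462 26.00845845268664 -89.07332059981074 179.7776063427728
pad [ 486.4 -341.1] 94.47821720230424 182.27715893497032 -82.79378270915915 -172.3233703317132
basket [ 512.2 -132.5] 205.58362628708852 231.13087229151853 -84.67639047837135 -174.21010850779376
sun [702.3  95.3] 125.40714187218411 125.1360306889238 -89.06103096210661 -178.25436912387858
[[ 0.9  0.4 -0. ]
 [ 0.4 -0.9  0. ]
 [ 0.  -0.  -1. ]]
```

```bash
cat >>h.py <<'E'
def go(x,y,z,yaw,cap=250):
    "row numbers towards tool-down pose with tool x at yaw (deg)"
    s=arm.get_state(); Rc=R.from_quat(s["orientation"]); a=np.radians(yaw)
    Rt=R.from_matrix(np.array([[np.cos(a),np.sin(a),0],[np.sin(a),-np.cos(a),0],[0,0,-1]]).reshape(3,3))
    rv=(Rc.inv()*Rt).as_rotvec(); m=np.degrees(np.linalg.norm(rv)); rv*=min(1,43/max(m,1e-6))
    d=np.array([x,y,z])-s["position"]; L=np.linalg.norm(d); v=Rc.inv().apply(d*min(1,cap/max(L,1e-6)))
    print("row",np.round(np.r_[rv/np.pi,v/400],4).tolist(),"dist %.1f ang %.1f t %.2f"%(L,m,s["time"]),np.round(s["position"],1),"F",np.round(s["contact_force"],1),"w %.1f"%s["grip_width"])
E
python3 -c "
from h import *
go(551,367.4,170,81.7)"
```

```text
row [-0.0002, -0.0002, -0.2389, 0.4331, -0.4482, 0.0457] dist 943.9 ang 56.9 t 0.15 [ 241.1 -521.6  238. ] F [ 0.1 -0.5  0.6] w 88.4
```

```bash
python3 -m crank '[[0,0,-0.239,0.433,-0.448,0,1],[0,0,-0.239,0.433,-0.448,0,1],[0,0,-0.239,0.433,-0.448,0,1],[0,0,-0.239,0.433,-0.448,0,1],[0,0,-0.239,0.433,-0.448,0,1]]' 20; python3 -c "
from h import *
go(551,367.4,238,81.7)"
```

```text
time: 0.65
position: [323.4, -284.6, 238.4]
orientation: [0.829, 0.56, 0.0, -0.0]
contact_force: [0.8, 0.7, 0.2]
grip_width: 50.1
grip_force: 0.0
row [-0.0, -0.0001, -0.0756, 0.6243, -0.0291, 0.0006] dist 690.6 ang 13.6 t 0.65 [ 323.4 -284.6  238.4] F [0.8 0.7 0.2] w 50.1
```

```bash
python3 -m crank '[[0,0,-0.075,0.624,-0.029,0,1],[0,0,-0.075,0.624,-0.029,0,1],[0,0,-0.075,0.624,-0.029,0,1],[0,0,-0.075,0.624,-0.029,0,1],[0,0,-0.075,0.624,-0.029,0,1]]'; python3 -c "
from h import *
go(551,367.4,238,81.7)"
```

```text
time: 1.15
position: [407.1, -49.2, 238.9]
orientation: [0.759, 0.651, 0.0, 0.0]
contact_force: [0.9, -0.1, 0.1]
grip_width: 9.9
grip_force: 0.0
row [0.0002, 0.0001, -0.0025, 0.6149, 0.1118, 0.0012] dist 440.7 ang 0.4 t 1.15 [407.1 -49.2 238.9] F [ 0.9 -0.1  0.1] w 9.9
```

```bash
python3 -m crank '[[0,0,-0.002,0.615,0.112,0,1],[0,0,-0.002,0.615,0.112,0,1],[0,0,-0.002,0.615,0.112,0,1],[0,0,-0.002,0.615,0.112,0,1],[0,0,-0.002,0.615,0.112,0,1]]'; python3 -c "
from h import *
go(551,367.4,110,81.7)"
```

```text
time: 1.65
position: [488.7, 187.4, 238.6]
orientation: [0.757, 0.654, -0.0, 0.0]
contact_force: [1.7, -1.3, -0.2]
grip_width: 0.5
grip_force: 0.0
row [0.0, 0.0, -0.0002, 0.468, 0.0888, 0.3215] dist 229.9 ang 0.0 t 1.65 [488.7 187.4 238.6] F [ 1.7 -1.3 -0.2] w 0.5
```

```bash
python3 -m crank '[[0,0,0,0.468,0.089,0.32,1],[0,0,0,0.468,0.089,0.32,1],[0,0,0,0.468,0.089,0.32,1],[0,0,0,0.468,0.089,0.32,1],[0,0,0,0.468,0.089,0.32,1]]'; python3 - <<'E'
from h import *
go(551,367.4,43,81.7)
d=np.array([[545.9,332.8,53]]); print(w2pix("top",[[551,367.4,110],[545.9,332.8,53]]))
a=arm.snapshot("top"); b=arm.snapshot("scene")
u=w2pix("scene",[[545.9,332.8,53]])[0].astype(int); print(u)
crop("",a,[(110,210,210,300)],4,"pics/a.png");crop("",b,[(u[0]-50,u[1]-50,u[0]+50,u[1]+40)],4,"pics/b.png")
cv2.imwrite("pics/c2.png",np.hstack([cv2.imread("pics/a.png"),cv2.imread("pics/b.png")]))
E
```

```text
time: 2.15
position: [549.9, 367.3, 107.4]
orientation: [0.756, 0.654, -0.001, -0.001]
contact_force: [-0.4, -0.2, -0.8]
grip_width: 0.5
grip_force: 0.0
row [-0.0009, 0.0004, 0.0001, 0.0009, 0.003, 0.1609] dist 64.4 ang 0.2 t 2.15 [549.9 367.3 107.4] F [-0.4 -0.2 -0.8] w 0.5
[[126.78113429 249.86750966]
 [151.59339176 254.90133304]]
[177 294]
```

View pics/c2.png

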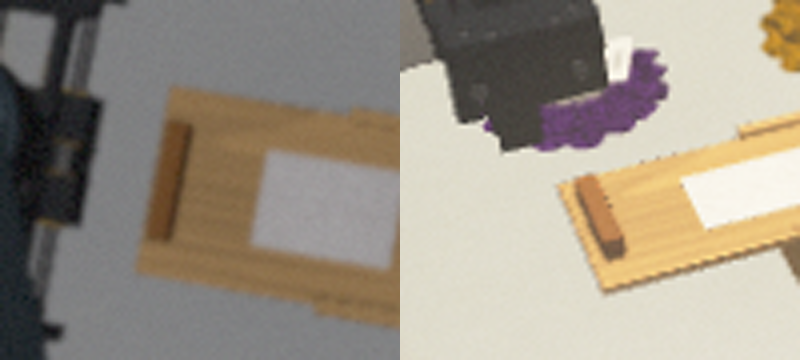

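```bash
python3 -m crank '[[0,0,0,0.001,0.002,0.08,1],[0,0,0,0.001,0.002,0.157,1],[0,0,0,0.001,0.002,0.157,1]]'; python3 -c "
from h import *
go(551-.144*20,367.4-.9895*20,44.5,81.7)"
```

```text
time: 2.55
position: [548.5, 363.2, 43.7]
orientation: [0.757, 0.653, -0.004, -0.001]
contact_force: [-0.6, -0.7, -0.7]
grip_width: 0.3
grip_force: 0.0
row [-0.0023, 0.0015, -0.0005, -0.0387, 0.0047, -0.0019] dist 15.6 ang 0.5 t 2.55 [548.5 363.2  43.7] F [-0.6 -0.7 -0.7] w 0.3
```

```bash
python3 -m crank '[[0,0,0,-0.04,0.004,-0.002,1],[0,0,0,-0.09,0.004,-0.002,1],[0,0,0,-0.14,0.004,-0.002,1],[0,0,0,-0.19,0.004,-0.002,1],[0,0,0,-0.23,0.004,-0.002,1]]'; python3 -c "
from h import *
go(545.9-.144*86,332.8-.9895*86,44.5,81.7)"
```

```text
time: 3.05
position: [541.1, 272.7, 51.3]
orientation: [0.757, 0.653, 0.002, 0.001]
contact_force: [-1.0, 1.1, -0.1]
grip_width: 0.5
grip_force: 0.9
row [0.001, -0.0005, -0.0007, -0.0645, -0.0098, 0.017] dist 27.0 ang 0.2 t 3.05 [541.1 272.7  51.3] F [-1.   1.1 -0.1] w 0.5
```

```bash
python3 -m crank '[[0,0,0,0,0,0,1],[0,0,0,0,0,0,1]]'; python3 -c "
from h import *
go(545.9-.144*86,332.8-.9895*86,44.5,81.7)
crop('',arm.snapshot('scene'),[(120,200,320,350)],4,'pics/c3.png')"
```

```text
time: 3.25
position: [541.2, 273.7, 50.3]
orientation: [0.757, 0.653, 0.001, 0.001]
contact_force: [-0.3, 0.3, 0.3]
grip_width: 0.3
grip_force: 0.0
row [0.0007, -0.0003, -0.0008, -0.0672, -0.0095, 0.0143] dist 27.7 ang 0.2 t 3.25 [541.2 273.7  50.3] F [-0.3  0.3  0.3] w 0.3
```

View pics/c3.png

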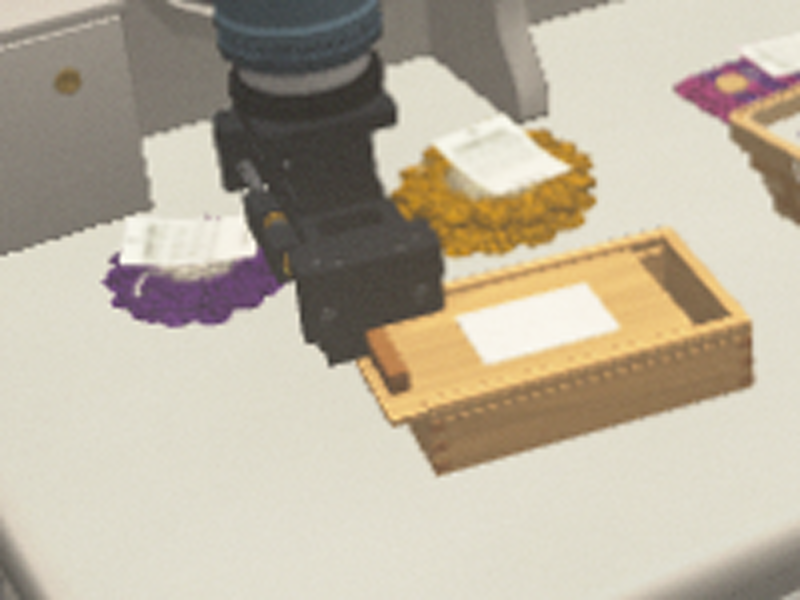

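```bash
python3 -m crank '[[0,0,0,0.01,-0.005,0.0,1],[0,0,0,0.01,-0.005,0.014,1],[0,0,0,0,-0.007,0.014,1],[0,0,0,-0.02,-0.007,0.014,1],[0,0,0,-0.04,-0.007,0.014,1]]';python3 -m crank '[[0,0,0,0,0,0,1]]'; python3 -c "
from h import *
go(545.9-.144*86,332.8-.9895*86,44.5,81.7)"
```

```text
time: 3.8
position: [534.3, 258.4, 42.7]
orientation: [0.757, 0.654, -0.0, -0.0]
contact_force: [0.3, 2.8, -1.7]
grip_width: 0.7
grip_force: 0.8
time: 3.9
position: [534.7, 257.5, 42.9]
orientation: [0.757, 0.653, -0.0, -0.0]
contact_force: [0.3, -1.2, -0.2]
grip_width: 0.0
grip_force: 0.0
row [-0.0002, 0.0002, -0.0007, -0.0246, 0.0008, -0.004] dist 10.0 ang 0.1 t 3.90 [534.7 257.5  42.9] F [ 0.3 -1.2 -0.2] w 0.0
```

Now small steps until the stop gives force.

```bash
python3 -m crank '[[0,0,0,-0.007,0,-0.003,1],[0,0,0,-0.013,0,-0.003,1],[0,0,0,-0.017,0,-0.003,1],[0,0,0,-0.020,0,-0.003,1],[0,0,0,-0.020,0,-0.003,1]]';python3 -m crank '[[0,0,0,-0.005,0,0,1],[0,0,0,-0.009,0,0,1]]'
```

```text
time: 4.4
position: [534.3, 252.4, 44.8]
orientation: [0.757, 0.654, 0.002, -0.001]
contact_force: [1.2, 7.3, -2.1]
grip_width: 0.5
grip_force: 4.1
time: 4.6
position: [534.3, 252.0, 45.1]
orientation: [0.757, 0.653, 0.004, -0.002]
contact_force: [3.1, 26.5, -6.8]
grip_width: 0.7
grip_force: 13.4
```

```bash
python3 -m crank '[[0,0,0,-0.003,0,0,1],[0,0,0,-0.006,0,0,1],[0,0,0,-0.006,0,0,1]]'
```

```text
time: 4.9
position: [534.3, 251.9, 45.2]
orientation: [0.757, 0.653, 0.006, -0.003]
contact_force: [3.8, 30.3, -8.5]
grip_width: 0.2
grip_force: 15.7
```

```bash
python3 -m crank '[[0,0,0,0.03,0,0,1],[0,0,0,0.05,0,0,1],[0,0,0,0.05,0,-0.1,1],[0,0,0,0.05,0,-0.225,1],[0,0,0,0.05,0,-0.35,1]]';python3 -m crank '[[0,0,0,-0.1,0,-0.13,-1],[0,0,0,-0.1,0,-0.13,-1]]'; python3 -c "
from h import *
go(440.7,-345.7,238,5)"
```

```text
time: 5.4
position: [535.2, 264.0, 185.2]
orientation: [0.757, 0.654, -0.001, -0.0]
contact_force: [1.1, 1.2, -0.6]
grip_width: 0.3
grip_force: 0.0
time: 5.6
position: [532.2, 223.7, 241.8]
orientation: [0.757, 0.653, 0.003, 0.003]
contact_force: [1.1, 0.8, 0.5]
grip_width: 14.3
grip_force: 0.0
row [0.001, -0.0011, 0.2389, -0.6249, -0.0079, 0.0033] dist 576.7 ang 76.6 t 5.60 [532.2 223.7 241.8] F [1.1 0.8 0.5] w 14.3
```

```bash
python3 -m crank '[[0,0,0.239,-0.624,-0.008,0,-1],[0,0,0.239,-0.624,-0.008,0,-1],[0,0,0.239,-0.624,-0.008,0,-1],[0,0,0.239,-0.624,-0.008,0,-1],[0,0,0.239,-0.624,-0.008,0,-1]]'; python3 -c "
from h import *
go(440.7,-345.7,238,5)"
```

```text
time: 6.1
position: [489.2, -23.3, 235.3]
orientation: [0.945, 0.328, -0.001, -0.0]
contact_force: [1.0, -0.9, 0.0]
grip_width: 54.2
grip_force: 0.0
row [-0.0002, 0.0005, 0.1849, -0.4559, 0.4275, -0.005] dist 326.0 ang 33.3 t 6.10 [489.2 -23.3 235.3] F [ 1.  -0.9  0. ] w 54.2
```

```bash
python3 -m crank '[[0,0,0.185,-0.456,0.428,0,-1],[0,0,0.185,-0.456,0.428,0,-1],[0,0,0.185,-0.456,0.428,0,-1],[0,0,0.185,-0.456,0.428,0,-1],[0,0,0.185,-0.456,0.428,0,-1]]'; python3 - <<'E'
from h import *
go(440.7,-345.7,200,5)
im=arm.snapshot("top"); crop("",im,[(140,226,288,308),(437,240,497,340)],3.8,"pics/c4.png")
E
```

```text
time: 6.6
position: [453.7, -270.8, 235.2]
orientation: [0.999, 0.044, -0.001, -0.001]
contact_force: [1.2, -0.1, 0.6]
grip_width: 87.9
grip_force: 0.0
row [-0.0003, 0.0004, 0.0005, -0.0488, 0.1837, 0.0879] dist 83.8 ang 0.1 t 6.60 [ 453.7 -270.8  235.2] F [ 1.2 -0.1  0.6] w 87.9
```

View pics/c4.png

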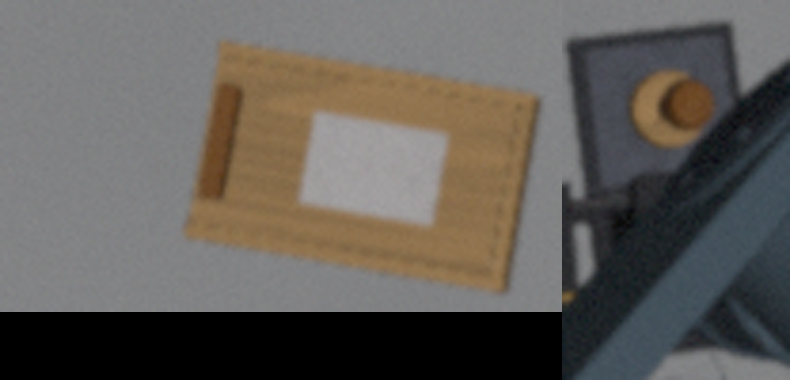

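```bash
python3 - <<'E'
from h import *
k=3.8
W=pix2w("top",(np.array([(315,112),(448,131),(435,226),(300,204)])+.5)/k-.5+[140,226],39.5)
e=(W[1]-W[0]+W[2]-W[3])/2; g=(W[3]-W[0]+W[2]-W[1])/2
print(W.mean(0),np.linalg.norm(e),np.linalg.norm(g),np.degrees(np.arctan2(e[1],e[0])),np.degrees(np.arctan2(g[1],g[0]))-270)
E
python3 -m crank '[[0,0,0,-0.033,0.187,0,-1],[0,0,0,-0.033,0.187,0,-1],[0,0,0,-0.033,0.187,0.12,-1],[0,0,0,-0.033,0.187,0.22,-1],[0,0,0,-0.033,0.187,0.22,-1]]'; python3 -c "
from h import *
go(440.7,-345.5,46,5)"
```

```text
[518.69589722 148.87049057  39.5       ] 76.1873443386984 52.75458285016258 -97.4783549593993 -96.78948704885502
time: 7.15
position: [445.1, -341.0, 141.4]
orientation: [0.999, 0.046, -0.004, -0.005]
contact_force: [-0.7, 0.8, -0.5]
grip_width: 88.0
grip_force: 0.0
row [-0.0034, 0.0026, 0.0017, -0.0101, 0.0127, 0.2384] dist 95.6 ang 0.8 t 7.15 [ 445.1 -341.   141.4] F [-0.7  0.8 -0.5] w 88.0
```

```bash
python3 -m crank '[[-0.002,0.001,0.001,-0.01,0.011,0,-1],[-0.002,0.001,0.001,-0.01,0.011,0.04,-1],[-0.002,0.001,0.001,-0.01,0.011,0.08,-1],[-0.002,0.001,0.001,-0.01,0.011,0.08,-1]]'; python3 - <<'E'
from h import *
go(440.7,-345.5,46,5)
im=arm.snapshot("scene"); cv2.imwrite("pics/c5.png",cv2.resize(im[:,:,::-1],None,fx=1.25,fy=1.25))
E
```

```text
time: 7.55
position: [445.4, -349.6, 117.1]
orientation: [0.999, 0.045, 0.002, 0.003]
contact_force: [-0.2, 0.3, 1.1]
grip_width: 88.1
grip_force: 0.0
row [0.0022, -0.0011, 0.001, -0.0113, -0.0124, 0.1777] dist 71.4 ang 0.5 t 7.55 [ 445.4 -349.6  117.1] F [-0.2  0.3  1.1] w 88.1
```

```bash
for i in 1 2 3; do python3 -m crank '[[0,0,0,0,0,0,-1]]' | sed -n 2,3p; done; python3 -c "
from h import *
go(440.7,-345.5,46,5)"
```

```text
position: [446.3, -350.4, 118.6]
orientation: [0.999, 0.045, 0.003, 0.004]
position: [446.1, -350.2, 118.2]
orientation: [0.999, 0.045, 0.003, 0.004]
position: [445.8, -349.9, 117.5]
orientation: [0.999, 0.045, 0.002, 0.004]
row [0.0025, -0.0014, 0.001, -0.0125, -0.0134, 0.1787] dist 71.9 ang 0.5 t 7.90 [ 445.8 -349.9  117.5] F [ 0.9 -0.   0.6] w 88.1
```

```bash
python3 -m crank '[[0.0025,-0.001,0.001,-0.012,-0.013,0,-1],[0.0025,-0.001,0.001,-0.012,-0.013,0.05,-1],[0.0025,-0.001,0.001,-0.012,-0.013,0.1,-1],[0.0025,-0.001,0.001,-0.012,-0.013,0.1,-1],[0.0025,-0.001,0.001,-0.012,-0.013,0.1,-1]]'; python3 -m crank '[[0,0,0,0,0,0,-1]]' >/dev/null; python3 -c "
from h import *
go(440.7,-345.5,46,5)"
```

```text
time: 8.4
position: [439.9, -344.5, 76.3]
orientation: [0.999, 0.044, -0.0, -0.001]
contact_force: [-0.0, -1.2, -1.5]
grip_width: 87.9
grip_force: 0.0
row [-0.0001, -0.0003, -0.0, -0.0, 0.0004, 0.0785] dist 31.4 ang 0.1 t 8.50 [ 440.7 -345.3   77.4] F [-0.9  0.6  0.2] w 88.3
```

```bash
python3 -m crank '[[0,0,0,0,0,0.03,-1],[0,0,0,0,0,0.055,-1],[0,0,0,0,0,0.078,-1],[0,0,0,0,0,0.078,-1],[0,0,0,0,0,0.078,-1]]'; python3 -c "
from h import *
go(440.7,-345.5,46,5)"
```

```text
time: 9.0
position: [439.9, -344.5, 44.5]
orientation: [0.999, 0.044, -0.0, -0.001]
contact_force: [0.1, -1.0, -0.2]
grip_width: 87.6
grip_force: 0.0
row [-0.0008, 0.0002, -0.0, 0.0016, 0.0027, -0.0038] dist 2.0 ang 0.2 t 9.00 [ 439.9 -344.5   44.5] F [ 0.1 -1.  -0.2] w 87.6
```

```bash
python3 -m crank '[[0,0,0,0,0.002,-0.003,-0.3],[0,0,0,0,0.002,-0.003,0.2],[0,0,0,0,0.002,-0.003,0.4],[0,0,0,0,0.002,-0.003,0.5],[0,0,0,0,0.002,-0.003,1]]' 25; python3 -m crank '[[0,0,0,0,0,0,1],[0,0,0,0,0,0,1],[0,0,0,0,0,0,1],[0,0,0,0,0,0,1],[0,0,0,0,0,0,1]]' 25
```

```text
time: 9.5
position: [440.3, -345.6, 46.4]
orientation: [0.999, 0.044, 0.0, -0.001]
contact_force: [0.5, 0.4, -0.3]
grip_width: 50.2
grip_force: 0.0
time: 10.0
position: [440.3, -345.6, 46.2]
orientation: [0.999, 0.044, -0.0, -0.001]
contact_force: [-0.4, -0.1, -0.8]
grip_width: 17.8
grip_force: 25.0
```

```bash
python3 -m crank '[[0,0,0,0,0,-0.05,1],[0,0,0,0,0,-0.12,1],[0,0,0,0,0,-0.22,1],[0,0,0,0,0,-0.32,1],[0,0,0,0,0,-0.40,1]]' 25; python3 -m crank '[[0,0,0,0,0,0,1]]'; python3 - <<'E'
from h import *
go(518.7,148.9,205,81.5)
im=arm.snapshot("scene"); a=arm.snapshot("top"); u=w2pix("scene",[[440,-345,190]])[0].astype(int);v=w2pix("top",[[440,-345,190]])[0].astype(int);print(u,v)
crop("",im,[(u[0]-60,u[1]-60,u[0]+40,u[1]+60)],4,"pics/a.png");crop("",a,[(v[0]-50,v[1]-60,v[0]+50,v[1]+60)],4,"pics/b.png")
cv2.imwrite("pics/c6.png",np.hstack([cv2.imread("pics/a.png"),cv2.imread("pics/b.png")]))
E
```

```text
time: 10.5
position: [440.5, -346.0, 208.6]
orientation: [0.999, 0.044, 0.0, -0.0]
contact_force: [0.2, 0.7, -0.5]
grip_width: 17.7
grip_force: 25.0
time: 10.6
position: [442.3, -348.1, 211.8]
orientation: [0.999, 0.044, 0.003, 0.003]
contact_force: [0.6, -0.8, -1.1]
grip_width: 17.7
grip_force: 25.0
row [0.0016, -0.0001, -0.2389, 0.1485, -0.6071, 0.0054] dist 502.9 ang 76.5 t 10.60 [ 442.3 -348.1  211.8] F [ 0.6 -0.8 -1.1] w 17.7
[456 173] [491 312]
```

View pics/c6.png

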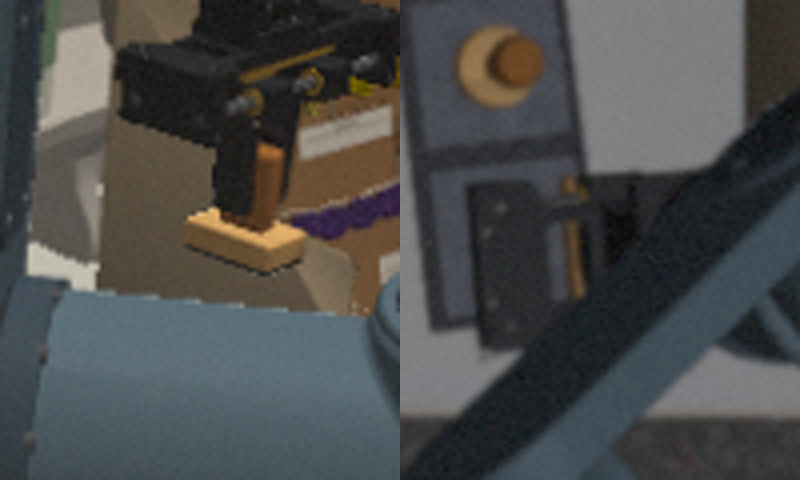

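```bash
python3 -m crank '[[0,0,-0.08,0.037,-0.152,0,1],[0,0,-0.12,0.074,-0.304,0,1],[0,0,-0.16,0.111,-0.456,0,1],[0,0,-0.2,0.148,-0.607,0,1],[0,0,-0.239,0.148,-0.607,0,1]]' 25;  python3 - <<'E'
from h import *
go(518.7,148.9,205,81.5)
E
```

```text
time: 11.2
position: [476.7, -96.4, 204.3]
orientation: [0.913, 0.409, -0.001, -0.002]
contact_force: [0.8, 0.0, -0.4]
grip_width: 18.1
grip_force: 25.0
row [-0.0015, -0.0005, -0.1845, 0.5276, -0.3296, -0.0001] dist 248.8 ang 33.2 t 11.20 [476.7 -96.4 204.3] F [ 0.8  0.  -0.4] w 18.1
```

```bash
python3 -m crank '[[0,0,-0.04,0.105,-0.066,0,1],[0,0,-0.08,0.21,-0.132,0,1],[0,0,-0.12,0.316,-0.2,0,1],[0,0,-0.16,0.42,-0.264,0,1],[0,0,-0.184,0.527,-0.33,0,1]]' 25; python3 -m crank '[[0,0,0,0,0,0,1],[0,0,0,0,0,0,1],[0,0,0,0,0,0,1]]'; python3 - <<'E'
from h import *
go(518.7,148.9,130,81.5)
E
```

```text
time: 11.7
position: [519.7, 147.8, 204.6]
orientation: [0.758, 0.652, -0.001, -0.002]
contact_force: [1.0, -0.4, -1.3]
grip_width: 18.2
grip_force: 25.0
time: 12.0
position: [520.2, 145.0, 205.4]
orientation: [0.76, 0.65, -0.001, -0.001]
contact_force: [0.3, -0.8, -1.1]
grip_width: 17.7
grip_force: 25.0
row [-0.001, -0.0002, -0.0026, 0.0088, -0.0046, 0.1885] dist 75.5 ang 0.5 t 12.00 [520.2 145.  205.4] F [ 0.3 -0.8 -1.1] w 17.7
```

```bash
python3 -m crank '[[-0.001,0,-0.0026,0.009,-0.0046,0.06,1],[-0.001,0,-0.0026,0.009,-0.0046,0.13,1],[-0.001,0,-0.0026,0.009,-0.0046,0.2,1],[-0.001,0,-0.0026,0.009,-0.0046,0.24,1]]' 25; python3 -m crank '[[0,0,0,0,0,0,1],[0,0,0,0,0,0,1],[0,0,0,0,0,0,1]]'; python3 - <<'E'
from h import *
go(518.7,148.9,82,81.5)
crop("",arm.snapshot("scene"),[(190,220,320,320)],6,"pics/c7.png")
E
```

```text
time: 12.4
position: [518.3, 147.7, 108.3]
orientation: [0.758, 0.652, -0.0, -0.001]
contact_force: [0.2, 0.5, -0.4]
grip_width: 18.2
grip_force: 25.0
time: 12.7
position: [520.9, 149.2, 112.3]
orientation: [0.758, 0.653, 0.002, 0.001]
contact_force: [-0.1, -0.4, -0.7]
grip_width: 18.1
grip_force: 25.0
row [0.0015, -0.0006, -0.0001, -0.0016, -0.0057, 0.0757] dist 30.4 ang 0.3 t 12.70 [520.9 149.2 112.3] F [-0.1 -0.4 -0.7] w 18.1
```

View pics/c7.png

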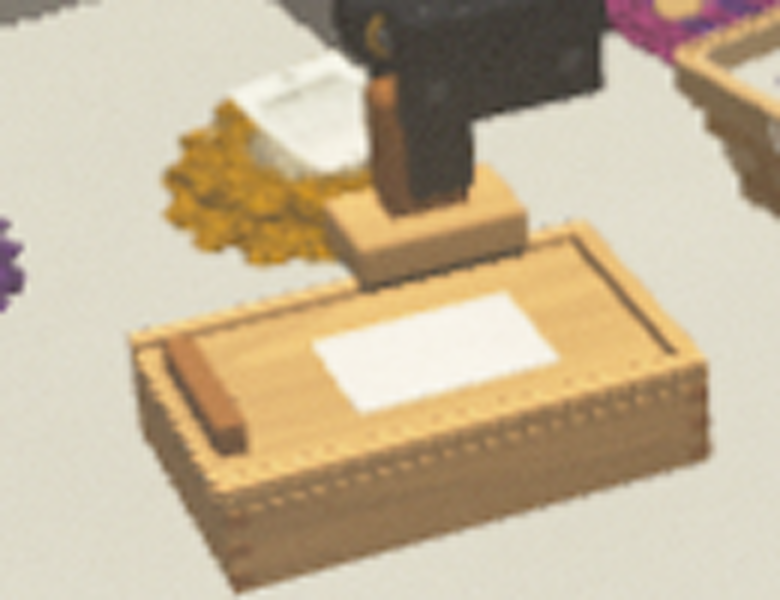

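```bash
python3 - <<'E'
from h import *
np.set_printoptions(precision=1,suppress=True)
f=lambda p,z:pix2w("scene",(np.array(p,float)+.5)/6-.5+[190,220],z)
L=f([(313,343),(508,291),(558,356),(362,414)],39.5); print("label",L.mean(0),np.degrees(np.arctan2(*(L[1]-L[0]+L[2]-L[3])[[1,0]])))
B=f([(328,207),(357,255),(526,215),(497,172)],100.1); print(B[:,:2],B.mean(0),np.degrees(np.arctan2(*(B[2]-B[1])[[1,0]])))
print("mid of known diag",(B[0]+B[2])/2)
s=arm.get_state()["position"]; a=np.radians(81.5); ex=np.array([np.cos(a),np.sin(a),0]); ey=np.array([np.sin(a),-np.cos(a),0])
C=[s*[1,1,0]+[0,0,100.1]+32*i*ex+20*j*ey for i,j in((1,1),(1,-1),(-1,-1),(-1,1))]
print(np.array(C)[:,:2]); print((w2pix("scene",C)-[190,220]+.5)*6-.5)
E
```

```text
label [519.7 149.5  39.5] -96.96521404237144
[[538.4 178.1]
 [503.1 185.5]
 [492.4 124.4]
 [524.8 117. ]] [514.7 151.2 100.1] -99.97121449460917
mid of known diag [515.4 151.2 100.1]
[[545.4 178.1]
 [505.9 184. ]
 [496.4 120.7]
 [536.  114.8]]
[[318.6 198.9]
 [357.  250.3]
 [529.  207.2]
 [486.7 157.9]]
```

```bash
python3 -m crank '[[0.0015,-0.0006,-0.001,-0.001,-0.005,0.03,1],[0.0015,-0.0006,-0.001,-0.001,-0.005,0.055,1],[0.0015,-0.0006,-0.001,-0.001,-0.005,0.07,1]]' 25 >/dev/null; python3 -m crank '[[0,0,0,0,0,0,1],[0,0,0,0,0,0,1],[0,0,0,0,0,0,1]]'; python3 - <<'E'
from h import *
go(519.2,149.2,81.7,81.8)
E
```

```text
time: 13.35
position: [518.2, 149.8, 83.2]
orientation: [0.756, 0.654, -0.001, -0.0]
contact_force: [0.4, 0.0, -0.5]
grip_width: 17.9
grip_force: 25.0
row [-0.0005, 0.0001, -0.0003, -0.0012, 0.0027, 0.0039] dist 2.0 ang 0.1 t 13.35 [518.2 149.8  83.2] F [ 0.4  0.  -0.5] w 17.9
```

```bash
python3 -m crank '[[-0.0005,0,-0.0003,-0.001,0.0025,0.002,1],[-0.0005,0,-0.0003,-0.001,0.0025,0.002,1],[-0.0005,0,-0.0003,-0.001,0.0025,0.002,1],[-0.0005,0,-0.0003,-0.001,0.0025,0.002,1],[-0.0005,0,-0.0003,-0.001,0.0025,0.002,1]]'; python3 - <<'E'
from h import *
np.set_printoptions(precision=1,suppress=True)
im=arm.snapshot("scene").copy(); 
go(519.2,149.2,81.7,81.8)
big=cv2.resize(im[230:320,200:310,::-1],None,fx=7,fy=7,interpolation=cv2.INTER_CUBIC)
s=arm.get_state()["position"]; a=np.radians(81.8); ex=np.array([np.cos(a),np.sin(a),0]); ey=np.array([np.sin(a),-np.cos(a),0])
for hx,hy,z,col,c in((32,20,s[2]-12.2,(0,0,255),s),(38,26,39.5,(0,160,0),np.array([519.2,149.2,0]))):
    C=[c*[1,1,0]+[0,0,z]+hx*i*ex+hy*j*ey for i,j in((1,1),(1,-1),(-1,-1),(-1,1))]
    P=(w2pix("scene",C)-[200,230]+.5)*7-.5
    for p in P: cv2.drawMarker(big,tuple(int(v) for v in p),col,cv2.MARKER_CROSS,14,1)
    print(P)
cv2.imwrite("pics/c8.png",big)
E
```

```text
time: 13.85
position: [518.9, 149.2, 82.3]
orientation: [0.756, 0.655, -0.0, 0.0]
contact_force: [0.6, 0.3, -1.0]
grip_width: 17.7
grip_force: 25.0
row [-0.0001, 0.0001, -0.0, 0.0, 0.0009, 0.0014] dist 0.7 ang 0.0 t 13.90 [518.8 149.2  82.3] F [ 0.3 -0.7 -2. ] w 18.1
[[313.2 250.1]
 [358.5 311.7]
 [556.4 259.7]
 [506.7 200.6]]
[[296.1 329.5]
 [354.  411.8]
 [586.5 348.5]
 [522.  270.1]]
```

View pics/c8.png

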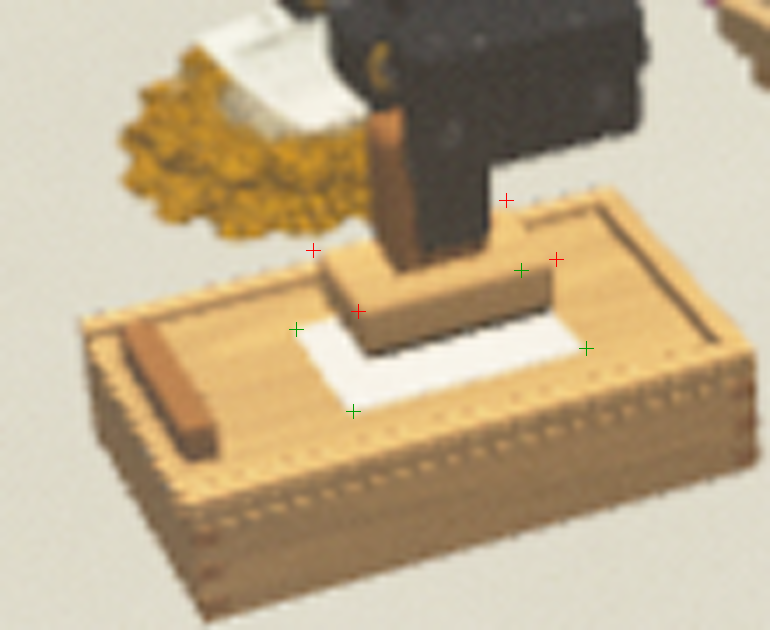

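```bash
python3 -m crank '[[0,0,0,0,0,0,1],[0,0,0,0,0,0,1],[0,0,0,0,0,0,1],[0,0,0,0,0,0,1],[0,0,0,0,0,0,1]]'; python3 -m crank '[[0,0,0,0,0,0,1],[0,0,0,0,0,0,1],[0,0,0,0,0,0,1]]'; python3 -c "
from cell import arm
s=arm.get_state();print(s['dq'].round(3),s['position'])
print(arm.finish_job())"
```

```text
time: 14.4
position: [518.9, 149.3, 82.2]
orientation: [0.756, 0.655, -0.0, -0.0]
contact_force: [0.3, 0.7, -1.4]
grip_width: 17.8
grip_force: 25.0
time: 14.7
position: [518.9, 149.3, 82.2]
orientation: [0.756, 0.655, -0.0, -0.0]
contact_force: [-0.7, 0.7, -0.5]
grip_width: 17.5
grip_force: 25.0
[ 0.001  0.001 -0.001 -0.    -0.001 -0.002] [518.86488264 149.2525319   82.24460275]
the job is handed in; nothing more can be done
None
```

The lid is fully shut, and the arm is holding the oblong stamp still and level about 1 cm above the label, centred to within about 1–2 mm by camera and squared with it; I handed the job in at 14.7 s.

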